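# Hook the red case shut

### The arm

A 6-joint arm with a two-finger parallel gripper is mounted at the origin on the work surface; the furniture and walls round the work are solid. World frame = base frame: x ahead of the robot, y to its left, z up, the work surface at z = 0. Lengths are in m, angles in degrees, forces in N, time in s.
With the tool pointing down it reaches from about 0.3 to 0.75 m from the base axis. Payload 8.5 kg.
Tool frame: the origin (TCP) lies between the finger pads; the fingertips stand env.finger_overhang ahead of it and the grasp point (between the pads) lies 2 mm behind it (env.finger_overhang is the distance from the TCP to the fingertips, in m); z points along the fingers, y is the line along which they close (so a half turn about z gives the same grasp; the last joint's range is limited). The gripper opens to 85 mm and grips with 20 to 120 N. Pads are 22 mm wide; open, the fingers measure 114 mm over their backs; the gripper's body (76 mm by 85 mm) begins 54 mm behind the grasp point. The pads swing forward as they close: fully open they stand 13 mm farther back than shut.
Start: joints at [-84.185, 21.807, 74.336, -0, 83.858, -12.336], TCP at [0.171, -0.523, 0.248] pointing down, gripper open.
Joint ranges: [-178.18, 178.18], [-50.72, 133.34], [12.68, 142.11], [-81.47, 261.47], [9.98, 163.14], [-165.26, 165.26]. Speed limits (degrees/s): [136.94, 136.94, 180, 180, 180, 180].

### API

Orientations are given as a 3x3 rotation matrix whose columns are the frame's x, y, z axes.
In Python, from rig import env gives the robot as it stands. The module is installed in compiled form; this text tells all that it offers.
- The arm moves only by the tool jog_arm, never from a script. Its arguments are lists of equal length, an entry for each row: "hand": the finger opening in m, from 0 to 0.0854; "travel": the shift along the world's x, y, z in m, a list of three; "yaw": the turn about the world's z in rad. A call has exactly 5 rows; each row shifts and turns the commanded pose from where the row before left it; what a row does not reach is not made up. A row lasts 1/8 s, in which the tool goes at most 62.5 mm and 10.7 degrees, less where a joint would pass 70% of its speed; a pose out of reach is approached as far as the arm can. A call is refused whole if a number of a shift passes 0.0625 or a number of a turn 0.188, either way. A call with a gripper value outside its range is refused whole. The fingers move at their own pace and stop on an object; "grip_force" is the grip in N (left out, the last holds). Time passes only in rows, so rows that do not move let the fingers close, or fill a call up. It gives the time, the measured TCP pose, the force, the opening and the grip force at its end, in the units of the state.
- env.observe(): the state, without advancing time (a new reading comes with each control period).
- env.get_image(name): name is "side" or "top" or "wrist"; returns the picture (480x640x3 uint8, red, green, blue); there is no depth.
- env.calibration(name): a dict with "fx", "fy", "cx", "cy" (pixels), "position" and "rotation" of the camera in the world; the wrist camera has in their place "hand_eye" (4x4, takes a point from camera to tool coordinates, whose origin is the TCP and whose axes are the flange's). Camera axes: x right, y down, z forward; pixel columns grow to the right and rows downward; lengths in m; the calibration is good to about 2 mm. The wrist camera is an equidistant fisheye: a pixel r from the principal point sees the ray r / f radians off the axis. A picture is of the moment at which its call begins: read the wrist's pose just before it. calibration takes no time and is no camera call.
- env.close_job(): hands the job in; it is judged then, once.
The state is a dict: "time_s": time; "q": joint angles; "qvel": joint speeds; "joint_efforts": joint torques, N m; "position": TCP position; "tool_rot": TCP orientation; "ft_force": force on the tool from outside, world axes, zero at the start; "wrist_torque": the same for the moment, N m; "grip_width": finger opening in m; "gripper_force": force on a finger pad.
Only numpy, scipy, OpenCV 4.12 (cv2) and the standard library are available. Lean on these libraries where they do the work, as an engineer would, in place of code of your own. Each camera call takes 0.05 s, during which the arm holds its last target. There are 200 camera calls.

### The job

The red case is packed and ready to go: swing the steel hook on its lid shut, until the brass stud sits in the hook's mouth, and let go of it. The grey case is still being filled, so leave its hook open as it is.

Things in the scene. Friction and masses are not known exactly. Their poses are not given: they have to be found in the camera images.
- red_hook (a joint): swing angle of the red case's hook about its upright pivot, rad: 0 = shut, against a firm stop with the stud seated in the hook's mouth; it grows as the hook opens, clockwise seen from above, to 1.8. It starts 0.9 to 1.5 open. To shut it, turn it anticlockwise seen from above by this angle. Light friction (about 1 N at the knob); it stays where it is left.
- red_hook_knob (a point): centre, half-way up, of the black upright finger knob on the red case's hook: round, 14 mm thick at its waist and 18 mm at its head, 40 mm tall, so it begins 20 mm below this point (on the 4 mm thick flat steel arm of the hook) and ends 20 mm above it, 120 mm above the bench. It swings level on a circle of 55 mm radius about the pivot, together with the arm. The red case is a painted steel box 170 x 140 x 70 mm, fixed to the bench; its flat lid is 30 mm below this point.
- red_hook_pivot (a point): the hook's upright pivot axis on the red case's lid, at the height of the hook's arm (78 mm above the bench); fixed to the case. With the case's own axes (x along its 170 mm side, away from the robot, y left, z up), the brass stud (head 14 mm across, its top 86 mm above the bench) stands 96 mm from the pivot along -y; the hook's arm lies along -y when shut and towards -x, over the near part of the lid, when open.
- grey_hook_knob (a point): centre of the like knob on the hook of the grey case, which is of the same form and size as the red one and stands beside it, to its left or right; this hook must be left alone.
Mind the look-alikes: they are no part of the job. There is more than one size of the part that bears red_hook; the job needs the larger.

How it is judged (in metres and radians):
At the end, for the whole second after the job is handed in: The red case's hook is shut to within 0.175 rad (10 degrees) of its stop, so that the stud is inside its mouth, and at rest; the grey case's hook knob is within 15 mm of where it started (value of joint red_hook below 0.175 rad and velocity of joint red_hook between -0.05 and 0.05 rad/s and distance of grey_hook_knob from where it was at the start of the episode below 0.015 m); the robot touches nothing.
It fails at once if the grey case's hook is moved by more than 15 mm at its knob (distance of grey_hook_knob from where it was at the start of the episode above 0.015 m).
It also fails if it takes over 29 s, if anything falls off the work surface, if the arm or the gripper's body presses on something with over 40 N, if the wrist force passes 120 N, or if a joint passes its speed limit or range.

## Working session

There is one attempt and no reset: what is moved stays moved. The work goes in short steps, Python scripts to look and compute and a tool call to move; the robot and the scene stay as the last step left them, time stands still between calls to the robot, and variables do not carry over. Pictures are saved under pics/ and viewed, at most 10 in all, crops included, and the job is handed in when it is done.

Besides the shell and the picture viewer there is one more tool, called after "Emit:" as name([rows], argument=value, ...), one row to a line, values as JSON. jog_arm: Moves the arm, as the interface text tells. Its arguments: {"type":"object","properties":{"hand":{"type":"array"},"travel":{"type":"array"},"yaw":{"type":"array"},"grip_force":{"type":"number"}},"required":["hand","travel","yaw"]}

```bash
mkdir -p pics
python3 - <<'E'
from rig import env
import cv2,numpy as np
for n in("top","side"):
    cv2.imwrite(f"pics/{n}0.png",env.get_image(n)[:,:,::-1]); print(n,env.calibration(n))
s=env.observe();print(s["time_s"],s["position"],s["tool_rot"],env.finger_overhang)
E
```

```text
top {'fx': 483.4705024545745, 'fy': 483.4705024545745, 'cx': 325.6923774689965, 'cy': 244.39034463057342, 'position': array([0.40536313, 0.18056325, 1.13145029]), 'rotation': array([[-0.02439095, -0.99349426,  0.1112395 ],
       [-0.99969111,  0.0247703 ,  0.00202931],
       [-0.00477155, -0.11115565, -0.99379155]])}
side {'fx': 494.762424985811, 'fy': 494.762424985811, 'cx': 321.92825606339153, 'cy': 231.90219283831146, 'position': array([0.05631874, 0.88725931, 0.79133372]), 'rotation': array([[-0.81947414, -0.36421759,  0.44250162],
       [-0.57309422,  0.52751568, -0.62712855],
       [-0.0050153 , -0.76751075, -0.64101645]])}
0.1 [ 0.17129685 -0.52241027  0.24778595] [[ 9.50250369e-01  3.11487108e-01 -1.31581599e-04]
 [ 3.11487023e-01 -9.50249584e-01  1.24959150e-03]
 [ 2.64196281e-04 -1.22841074e-03 -9.99999211e-01]] 0.017
```

View pics/top0.png

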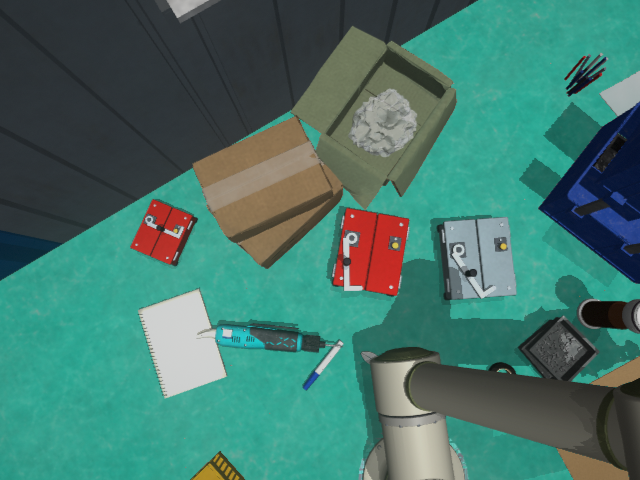

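View pics/side0.png

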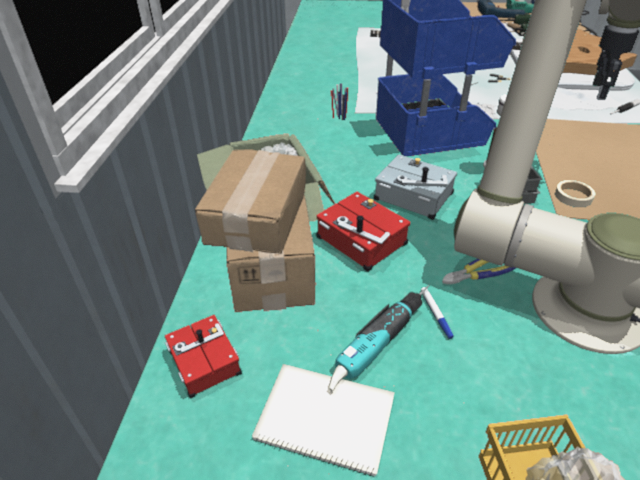

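Top view: the large red case is at (371,252), with pivot (351,239), stud (395,245) and a black knob near (347,262). The look-alikes are the small red case at (164,232), whose hook is already shut, and the grey case at (477,258) with its knob at (471,272). I choose the large red case beside the grey one and will check it in a close crop.

```bash
cat > h.py <<'E'
from rig import env
import numpy as np
def ray(n,u,v,z):
    c=env.calibration(n);d=c["rotation"]@[(u-c["cx"])/c["fx"],(v-c["cy"])/c["fy"],1]
    p=np.array(c["position"]);return p+d*(z-p[2])/d[2]
E
python3 - <<'E'
from h import *
import cv2
im=env.get_image("top")
cv2.imwrite("pics/crop.png",cv2.resize(im[195:310,320:450,::-1],None,fx=6,fy=5.2*1.0 if 0 else 5.2,interpolation=cv2.INTER_CUBIC))
hsv=cv2.cvtColor(im,cv2.COLOR_RGB2HSV)
for nm,m,z in(("stud",cv2.inRange(hsv,(18,100,100),(32,255,255)),.086),("knob",cv2.inRange(hsv,(0,0,0),(180,255,60)),.12)):
    m[:200]=0;m[305:]=0;m[:,:325]=0;m[:,520:]=0
    k,l,s,c=cv2.connectedComponentsWithStats(m)
    for i in range(1,k):
        if s[i,4]>8:print(nm,s[i],c[i],ray("top",*c[i],z))
print("pivot",ray("top",351,239,.082))
E
```

```text
stud [392 242   7   7  34] [394.79411765 245.08823529] [0.51711425 0.03254939 0.086     ]
stud [500 243   7   7  35] [502.88571429 246.05714286] [ 0.50915514 -0.20182691  0.086     ]
knob [437 223  14  77 345] [444.01449275 262.46666667] [ 0.47432894 -0.06412469  0.12      ]
knob [343 258   7   7  29] [345.68965517 260.86206897] [0.48279247 0.14156002 0.12      ]
knob [465 269  12   8  68] [470.5        272.61764706] [ 0.45173879 -0.11826324  0.12      ]
pivot [0.53330899 0.12710098 0.082     ]
```

View pics/crop.png

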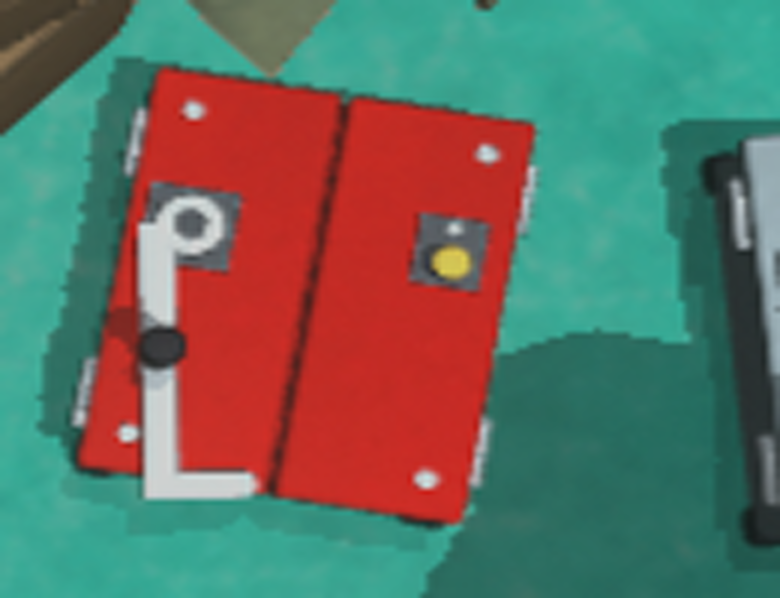

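The crop confirms the choice. It shows the big red case with its hook open, pivot at pixel (351.8,238.1), knob head at (347.0,261.7) and stud at (394.8,245.1). Next I'll check clearances to the cartons and refine the geometry.

Run:
```python
from h import *
np.set_printoptions(precision=3,suppress=True)
P=ray("top",351.8,238.1,.082);K=ray("top",346.8,261.5,.12);S=ray("top",394.8,245.1,.086)
print(P,K,S,[ (np.hypot(*v[:2]),np.degrees(np.arctan2(v[1],v[0]))) for v in (K-P,S-P)])
# side view checks
print("side knob",ray("side",360.5,217,.12),"stud",ray("side",370,203,.086),"pivot",ray("side",341,221,.082))
for z in(.1,.15,.2,.25):print(z,"carton",ray("top",342,190,z),"low",ray("top",342,205,z),"flap",ray("top",365,205,z))
```

```text
[0.535 0.125 0.082] [0.481 0.139 0.12 ] [0.517 0.033 0.086] [(np.float64(0.05563745354442284), np.float64(165.44764545079994)), (np.float64(0.09451576426233524), np.float64(-101.0769872463032))]
side knob [0.479 0.141 0.12 ] stud [0.51  0.044 0.086] pivot [0.532 0.136 0.082]
0.1 carton [0.639 0.144 0.1  ] low [0.606 0.145 0.1  ] flap [0.605 0.095 0.1  ]
0.15 carton [0.628 0.146 0.15 ] low [0.596 0.147 0.15 ] flap [0.595 0.1   0.15 ]
0.2 carton [0.616 0.148 0.2  ] low [0.586 0.149 0.2  ] flap [0.585 0.104 0.2  ]
0.25 carton [0.605 0.15  0.25 ] low [0.577 0.15  0.25 ] flap [0.576 0.108 0.25 ]
```

Emit:
jog_arm([
  [0.022, 0.048, 0.006],
  [0.022, 0.048, 0.006],
  [0.022, 0.048, 0.006],
  [0.022, 0.048, 0.006],
  [0.022, 0.048, 0.006],
], hand=[0.085, 0.085, 0.085, 0.085, 0.085], yaw=[0, 0, -0.06, -0.06, -0.06])

```text
time_s: 0.78
position: [0.2817, -0.2809, 0.2784]
tool_rot: [[0.991, 0.134, 0.0], [0.134, -0.991, 0.0], [0.0, -0.0, -1.0]]
ft_force: [0.5, -0.7, 1.0]
grip_width: 0.0851
gripper_force: 0.0
```

Emit:
jog_arm([
  [0.02, 0.042, 0],
  [0.02, 0.042, 0],
  [0.02, 0.042, 0],
  [0.02, 0.042, 0],
  [0.02, 0.042, 0],
], hand=[0.085, 0.085, 0.085, 0.085, 0.085], yaw=[-0.04, -0.04, -0.04, -0.04, -0.04])

```text
time_s: 1.4
position: [0.3817, -0.0711, 0.2783]
tool_rot: [[0.998, -0.065, 0.0], [-0.065, -0.998, -0.0], [0.0, 0.0, -1.0]]
ft_force: [0.6, -0.9, 1.3]
grip_width: 0.0852
gripper_force: 0.0
```

Emit:
jog_arm([
  [0.02, 0.042, 0],
  [0.02, 0.042, 0],
  [0.02, 0.042, -0.02],
  [0.02, 0.042, -0.03],
  [0.019, 0.042, -0.03],
], hand=[0.06, 0.06, 0.06, 0.06, 0.06], yaw=[-0.04, -0.04, -0.04, -0.04, -0.04])

```text
time_s: 2.02
position: [0.4808, 0.139, 0.1974]
tool_rot: [[0.965, -0.261, 0.0], [-0.261, -0.965, -0.0], [0.0, -0.0, -1.0]]
ft_force: [1.3, -1.5, 0.1]
grip_width: 0.0598
gripper_force: 0.0
```

Run:
```python
from h import *
import cv2
np.set_printoptions(precision=4,suppress=True)
s=env.observe();cv2.imwrite("pics/w1.png",env.get_image("wrist")[:,:,::-1])
print(s["time_s"],s["position"],s["tool_rot"],s["q"],env.calibration("wrist"))
```

```text
2.025 [0.4808 0.139  0.1974] [[ 0.9653 -0.2613  0.0003]
 [-0.2613 -0.9653 -0.    ]
 [ 0.0003 -0.     -1.    ]] [  2.5433  19.5097  87.0103  -0.0038  73.4613 107.6905] {'fx': 371.64829954431775, 'fy': 371.64829954431775, 'cx': 316.65547091811374, 'cy': 239.74225412684015, 'hand_eye': array([[-0.0004, -0.9465, -0.3228,  0.0837],
       [ 1.    , -0.0002, -0.0007, -0.0011],
       [ 0.0006, -0.3228,  0.9465, -0.1258],
       [ 0.    ,  0.    ,  0.    ,  1.    ]])}
```

View pics/w1.png

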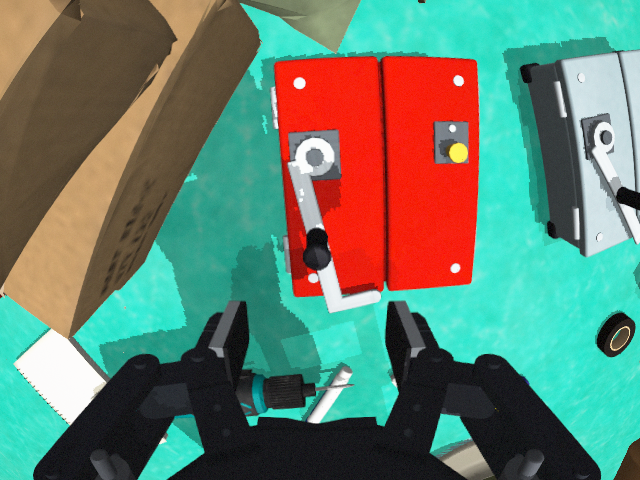

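The wrist view shows the knob head at (316,257), between the pads (x ≈ 237 and 398), the pivot at (315,156) and the stud at (458,153).

```bash
cat >> h.py <<'E'
def wray(u,v,z,s):
    c=env.calibration("wrist");d=np.array([u-c["cx"],v-c["cy"]]);r=np.hypot(*d);t=r/c["fx"]
    d=np.array([*(d/r*np.sin(t)),np.cos(t)]);H=c["hand_eye"];R=np.array(s["tool_rot"])
    o=np.array(s["position"])+R@H[:3,3];d=R@H[:3,:3]@d;return o+d*(z-o[2])/d[2]
E
python3 - <<'E'
from h import *
np.set_printoptions(precision=4,suppress=True)
s=env.observe()
P=wray(315,156,.082,s);K=wray(316,257,.12,s);S=wray(458,153,.086,s)
print(P,K,S,wray(317,234,.08,s),[ (np.hypot(*v[:2]),np.degrees(np.arctan2(v[1],v[0]))) for v in (K-P,S-P)])
E
```

```text
[0.5377 0.1293 0.082 ] [0.4858 0.1427 0.12  ] [0.5182 0.0378 0.086 ] [0.4863 0.1419 0.08  ] [(np.float64(0.053636374237294435), np.float64(165.59101059738964)), (np.float64(0.09356867921149647), np.float64(-102.02894240716195))]
```

Emit:
jog_arm([
  [0.003, 0.002, -0.03],
  [0, 0, -0.03],
  [0, 0, -0.031],
  [0, 0, 0],
  [0, 0, 0],
], hand=[0.06, 0.06, 0.06, 0.024, 0.024], yaw=[0, 0, 0, 0, 0], grip_force=20)

```text
time_s: 2.7
position: [0.4839, 0.1394, 0.1083]
tool_rot: [[0.966, -0.26, 0.001], [-0.26, -0.966, 0.0], [0.001, -0.0, -1.0]]
ft_force: [-0.3, -0.8, 0.4]
grip_width: 0.0246
gripper_force: 0.0
```

Run:
```python
from h import *
np.set_printoptions(precision=4,suppress=True)
P=np.array([.5365,.127]);a0=np.radians(165.5)
pts=[P+.055*np.array([np.cos(a),np.sin(a)]) for a in a0+np.radians(np.arange(0,101,7.5))]
print(np.diff(pts,axis=0),np.radians(7.5))
```

```text
[[-0.0013 -0.0071]
 [-0.0004 -0.0072]
 [ 0.0005 -0.0072]
 [ 0.0015 -0.007 ]
 [ 0.0024 -0.0068]
 [ 0.0032 -0.0064]
 [ 0.004  -0.0059]
 [ 0.0048 -0.0054]
 [ 0.0055 -0.0047]
 [ 0.006  -0.0039]
 [ 0.0065 -0.0031]
 [ 0.0068 -0.0023]
 [ 0.0071 -0.0013]] 0.1308996938995747
```

Emit:
jog_arm([
  [-0.0013, -0.0071, 0],
  [-0.0004, -0.0072, 0],
  [0.0005, -0.0072, 0],
  [0.0015, -0.007, 0],
  [0.0024, -0.0068, 0],
], hand=[0.024, 0.024, 0.024, 0.024, 0.024], yaw=[0.131, 0.131, 0.131, 0.131, 0.131])

```text
time_s: 3.32
position: [0.4865, 0.1041, 0.1088]
tool_rot: [[0.923, 0.386, 0.002], [0.386, -0.923, 0.0], [0.002, 0.001, -1.0]]
ft_force: [-0.4, 2.2, -0.5]
grip_width: 0.0245
gripper_force: 0.8
```

Run:
```python
from h import *
import cv2
s=env.observe();cv2.imwrite("pics/w2.png",env.get_image("wrist")[:,:,::-1]);print(s["position"],s["ft_force"])
```

```text
[0.48649833 0.10408836 0.10878465] [-0.36056628  2.15006782 -0.45274924]
```

View pics/w2.png

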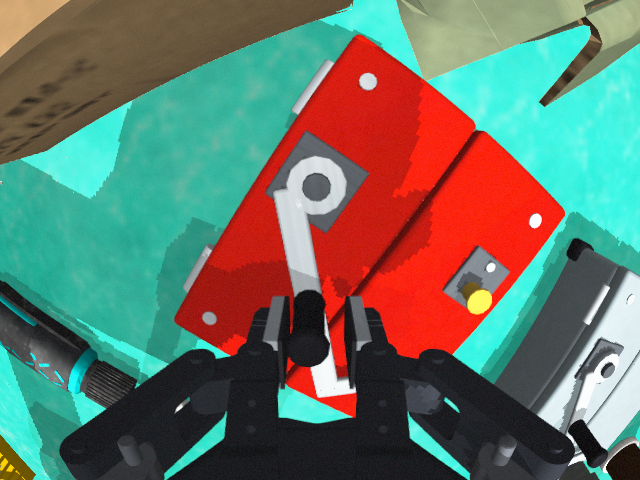

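The knob at (309,330) is caged between the pads and the hook is following, with the pivot at (317,186). I'll continue the arc.

Emit:
jog_arm([
  [0.0032, -0.0064, 0],
  [0.004, -0.0059, 0],
  [0.0048, -0.0054, 0],
  [0.0055, -0.0047, 0],
  [0.006, -0.0039, 0],
], hand=[0.024, 0.024, 0.024, 0.024, 0.024], yaw=[0.131, 0.131, 0.131, 0.131, 0.131])

```text
time_s: 4.0
position: [0.5099, 0.0778, 0.1086]
tool_rot: [[0.498, 0.867, 0.001], [0.867, -0.498, 0.0], [0.001, 0.001, -1.0]]
ft_force: [-0.1, 1.0, 0.8]
grip_width: 0.024
gripper_force: 0.8
```

Emit:
jog_arm([
  [0.003, -0.0015, 0],
  [0.003, -0.0015, 0],
  [0.003, -0.001, 0],
  [0, 0, 0],
  [0, 0, 0],
], hand=[0.024, 0.024, 0.024, 0.024, 0.024], yaw=[0.06, 0.06, 0.06, 0, 0])

```text
time_s: 4.62
position: [0.5177, 0.0744, 0.1084]
tool_rot: [[0.339, 0.941, -0.001], [0.941, -0.339, 0.001], [0.0, -0.001, -1.0]]
ft_force: [-6.0, 2.7, 3.1]
grip_width: 0.0241
gripper_force: 2.9
```

Run:
```python
from h import *
import cv2
s=env.observe();cv2.imwrite("pics/w3.png",env.get_image("wrist")[:,:,::-1]);print(s["position"],s["ft_force"],s["q"])
```

```text
[0.5177494  0.07440959 0.10844982] [-5.9865713   2.72505271  3.09189024] [-4.82231669e+00  2.76911709e+01  9.05503447e+01  4.63003534e-02
  6.18143813e+01  1.49824239e+01]
```

View pics/w3.png

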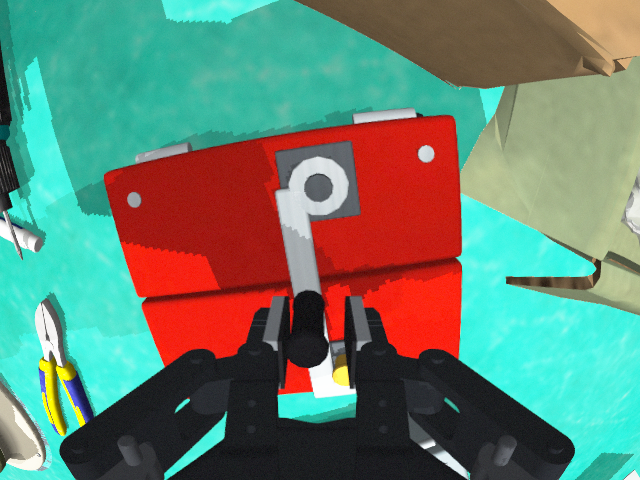

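The stud (343,372) now lies against the hook arm, and the force has risen to about 6.6 N. I'll press a little further to confirm the stop.

Emit:
jog_arm([
  [0.002, -0.0005, 0],
  [0.002, -0.0005, 0],
  [0, 0, 0],
  [0, 0, 0],
  [0, 0, 0],
], hand=[0.024, 0.024, 0.024, 0.024, 0.024], yaw=[0.04, 0.02, 0, 0, 0])

```text
time_s: 5.3
position: [0.5184, 0.0748, 0.1081]
tool_rot: [[0.282, 0.959, -0.009], [0.96, -0.282, 0.003], [0.0, -0.009, -1.0]]
ft_force: [-19.0, 9.5, 11.6]
grip_width: 0.0239
gripper_force: 10.3
```

At the stop: 24 N and no further motion. Now I'll relieve the force, open and lift.

Emit:
jog_arm([
  [-0.004, 0.001, 0],
  [-0.002, 0, 0],
  [0, 0, 0],
  [0, 0, 0],
  [0, 0, 0.01],
], hand=[0.024, 0.035, 0.045, 0.045, 0.045], yaw=[0, 0, 0, 0, 0])

```text
time_s: 5.92
position: [0.5164, 0.0737, 0.1173]
tool_rot: [[0.281, 0.96, -0.001], [0.96, -0.281, 0.0], [-0.0, -0.001, -1.0]]
ft_force: [1.1, 0.1, -0.1]
grip_width: 0.0449
gripper_force: 0.0
```

Emit:
jog_arm([
  [0, 0, 0.03],
  [0, 0, 0.03],
  [0, 0, 0.03],
  [-0.03, 0, 0.03],
  [-0.04, 0, 0],
], hand=[0.045, 0.045, 0.045, 0.045, 0.045], yaw=[0, 0, 0, 0, 0])

```text
time_s: 6.55
position: [0.4469, 0.0736, 0.2397]
tool_rot: [[0.28, 0.96, 0.005], [0.96, -0.28, -0.001], [0.001, 0.005, -1.0]]
ft_force: [0.5, 0.4, -0.7]
grip_width: 0.0451
gripper_force: 0.0
```

Run:
```python
from h import *
import cv2
s=env.observe();print(s["position"],s["ft_force"],s["qvel"])
cv2.imwrite("pics/w4.png",env.get_image("wrist")[:,:,::-1])
```

```text
[0.44688092 0.07360911 0.23970879] [ 0.51939223  0.44813057 -0.69624264] [ -3.88525201 -31.31244304  48.75840432  -0.09606549 -14.33218297
  -3.81067296]
```

View pics/w4.png

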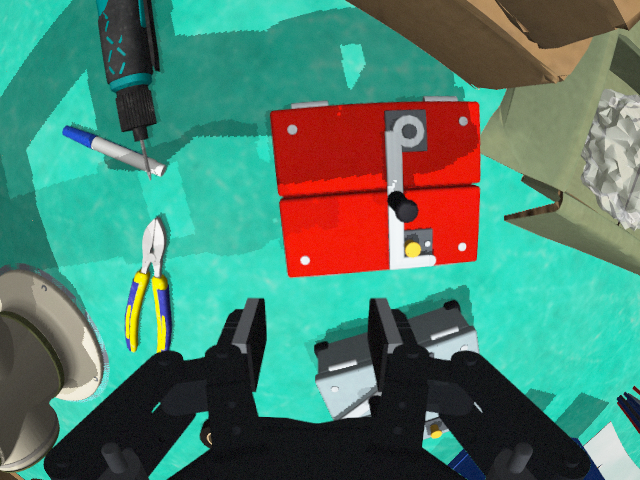

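The hook is shut: the stud at (414,250) sits in the hook's mouth, the arm lies parallel to the case side, and the gripper is clear. I'll let it settle, then hand in.

Emit:
jog_arm([
  [0, 0, 0],
  [0, 0, 0],
  [0, 0, 0],
  [0, 0, 0],
  [0, 0, 0],
], hand=[0.045, 0.045, 0.045, 0.045, 0.045], yaw=[0, 0, 0, 0, 0])

```text
time_s: 7.22
position: [0.4467, 0.0738, 0.2372]
tool_rot: [[0.28, 0.96, -0.0], [0.96, -0.28, 0.0], [-0.0, -0.0, -1.0]]
ft_force: [0.6, 0.7, 0.6]
grip_width: 0.0448
gripper_force: 0.0
```

```bash
python3 -c "
from rig import env
print(env.close_job())"
```

```text
the job is handed in; nothing more can be done
None
```

The red case's hook is shut against its stop with the stud in its mouth, the gripper has let go and is clear, the grey hook was never touched, and the job was handed in at about 7 s (no verdict was returned).

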